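# Stow the stapler under the cantilever tray

## Task

Put the stapler away in the counter organiser: swing the top tray by its handle up and over until it rests fully open, lay the stapler flat on its base in the large empty bay underneath and let go of it, then bring the tray back and lower it gently until it is fully shut. The spool must stay standing and the tin lying in the tray, the marker must stay in its narrow bay, and the phone handset on the counter must be left alone.

Things in the scene. Friction and masses are not known exactly. Their poses are not given: they have to be found in the camera images.
- organiser: Fixed open wooden box 220 (x) x 128 (y) x 60 mm, 4 mm walls, under a wooden tray that swings open to its +y side; origin: centre of underside. Inner floor 6 mm up. A low divider along x (18 mm high, y = 30 to 34 mm) parts the large bay (212 x 90 mm) from the narrow bay (212 x 26 mm, +y side). Steel links on both x ends (out to x = +-119 mm), brackets to y = 90 mm.
- tray_swing (a joint): Link angle q, rad: 0 shut, 2.0 fully open (stop). The tray stays level and never turns; each point moves on a 110 mm radius arc: from shut, 110*(sin(q-1.047)+0.866) mm along the organiser's +y and 110*(cos(q-1.047)-0.5) mm up. No latch or spring: it falls open by its weight past q = 1.05, shut before it, so guide it all the way. 0.35 kg, nearly free hinges.
- tray_handle (a point): Centre of the tray's handle bar: 70 mm long along the organiser's x, 12 mm wide (y), 12 mm high, over the tray's middle on two posts (clear length 50 mm), 48 mm free below it. Axes as the organiser's. Shut, it is 119 mm above the counter.
- tray_floor (a point): Centre of the tray's inner floor (tray 216 x 124 mm, 34 mm high, 4 mm walls; axes as the organiser's). Shut, its underside is 61 mm above the counter, 1 mm over the box rim. Dividers 25 mm high at x = +-36 mm make three pockets, the middle one empty, the end ones' centres at x = +-70 mm.
- large_bay (a point): Centre of the floor of the large bay, 55 mm below the shut tray; axes as the organiser's (bay 212 mm along x, 90 mm along y).
- narrow_bay (a point): Centre of the floor of the narrow bay, where the marker lies; axes as the organiser's.
- stapler: Black desk stapler, 36 (x) x 150 (y) x 46 mm, about 0.19 kg, standing on its base; origin: centre of underside, long axis y. Its upper arm (fixed, does not open) is 24 mm wide in x from 30 to 45 mm height; below it a 12 mm wide magazine (20 to 29 mm), then the 36 mm wide base (0 to 10 mm). Grasp it across the arm at mid length.
- handset: Cordless phone handset, 142 (x) x 46 (y) x 23 mm, lying on the counter on the same side as the stapler; origin at the centre of its underside. Bystander.
- thread_spool: White thread spool, 27 mm diameter, 46 mm tall, standing loose in the -x pocket of the tray between two low walls (along x, at y = +-25 mm, 17 mm high); origin at the centre of its underside, z up its axis.
- pin_tin: Round closed tin, 66 mm diameter, 22 mm high, lying loose in the +x pocket of the tray; origin at the centre of its underside, z up.
- marker: Felt marker, 16 (x) x 140 (y) x 14 mm, lying loose in the narrow bay, along it; origin at the centre of its underside.
There are look-alikes about, which are no part of the job. What is meant by the pin_tin is not grey, and is the smaller of those in its own colour.

How it is judged:
By the outcome, as a careful person would: the job done as asked, in the order asked, and still so for the second after the job is handed in, with the robot touching nothing.
It also fails if it takes over 72 s, if anything falls off the work surface, if the arm or the gripper's body presses on something with over 40 N, if the wrist force passes 120 N, or if a joint passes its speed limit or range.

## Robot

A 6-joint arm with a two-finger parallel gripper is mounted at the origin on a cart in front of the work surface, level with it; the furniture and walls round the work are solid. World frame = base frame: x ahead of the robot, y to its left, z up, the work surface at z = 0. Lengths are in m, angles in degrees, forces in N, time in s.
With the tool pointing down it reaches from about 0.325 to 1 m from the base axis. Payload 5.1 kg.
Tool frame: the origin (TCP) lies on the centre line of the jaws, within the pads' length; the fingertips stand 19 mm ahead of it and the grasp point (between the pads) is the TCP (ctrl.tips_ahead is the distance from the TCP to the fingertips, in m); z points along the fingers, y is the line along which they close (so a half turn about z gives the same grasp; the last joint's range is limited). The gripper opens to 85 mm and grips with 20 to 120 N. Pads are 22 mm wide; open, the fingers measure 114 mm over their backs; the gripper's body (76 mm by 85 mm) begins 54 mm behind the grasp point. The pads swing forward as they close: fully open they stand 13 mm farther back than shut.
Start: joints at [66.371, 7.093, 94.555, -0, 78.352, -4.733], TCP at [0.211, 0.615, 0.25] pointing down, gripper open.
Joint ranges: [-149.61, 149.61], [-58.7, 133.49], [1.44, 155.28], [-77.14, 257.14], [18.33, 153.61], [-166.67, 166.67]. Speed limits (degrees/s): [147.25, 147.25, 180, 180, 180, 180].

## Interface

Orientations are given as [roll, pitch, yaw] about the fixed x, y, z axes, in that order (R = Rz(yaw) Ry(pitch) Rx(roll)).
In Python, from plant import ctrl gives the robot as it stands.
- The arm moves only by the tool send_rows, never from a script. Its arguments are lists of equal length, an entry for each row: "travel": the shift along the tool's x, y, z in cm, a list of three; "turn": the turn about the tool's z in degrees; "fingers": the opening, from 0 (shut) to 1 (fully open). In form: {"travel": [[tx, ty, tz], ...], "turn": [turn, ...], "fingers": [fingers, ...]}. A call has 1 to 12 rows; each row is the pose to reach, as a shift and turn from the pose commanded when the call began, along the tool's axes at that moment; what a row does not reach only later rows make up. A row lasts 1/8 s, in which the tool goes at most 62.5 mm and 10.7 degrees, less where a joint would pass 70% of its speed; a pose out of reach is approached as far as the arm can. A call with a gripper value outside its range is refused whole. The fingers move at their own pace and stop on an object; the grip force is fixed at half the most. Time passes only in rows, so rows that repeat a pose let the fingers close. It gives the time, the measured TCP pose, the force, the opening and the grip force at its end, in the units of the state.
- ctrl.state(): the state, without advancing time (a new reading comes with each control period).
- ctrl.get_image(name): name is "scene" or "top" or "wrist"; returns a dict with "image" (420x560x3 uint8, red, green, blue), "fx", "fy", "cx", "cy" (pixels), "R" (3x3) and "t" (3): a world point X has camera coordinates R X + t. Camera axes: x right, y down, z forward; pixel columns grow to the right and rows downward; lengths in m; the calibration is good to about 2 mm. A picture is of the moment at which its call begins. There is no depth.
- ctrl.close_job(): hands the job in; it is judged then, once.
Trained networks look in the newest picture that a camera, given by its name, has taken for a name from the list of things; names that differ only in an ending like _2 or _b are one class to them, and where a whole thing is asked for, a point or a joint stands for the part that bears it (a point fixed in the world has none). Each returns a list of dicts, best first, with "p" (0 to 1); they miss things now and then, are a little off and sometimes report something else, mostly with a low value. They report only what shows in the picture. A call takes as long as a camera call. They do not tell look-alikes from the thing itself.
- ctrl.boxes_of(camera, thing): "point" ([column, row] in pixels, amid what is visible of it).
- ctrl.silhouettes(camera, thing): "region" (420x560 bool, what is visible of it) and "point" ([column, row] in pixels, amid what is visible of it).
The state is a dict: "time": time; "q": joint angles; "joint_vel": joint speeds; "tau": joint torques, N m; "ee_pos": TCP position; "orientation": TCP orientation; "contact_force": force on the tool from outside, world axes, zero at the start; "moment": the same for the moment, N m; "finger_gap": opening from 0.0 (shut) to 1.0 (fully open); "finger_force": force on a finger pad.
Only numpy, scipy, OpenCV 4.12 (cv2) and the standard library are available. Lean on these libraries where they do the work, as an engineer would, in place of code of your own. Each camera call takes 0.05 s, during which the arm holds its last target. There are 200 camera calls.

## Working session

There is one attempt and no reset: what is moved stays moved. The work goes in short steps, Python scripts to look and compute and a tool call to move; the robot and the scene stay as the last step left them, time stands still between calls to the robot, and variables do not carry over. Pictures are saved under pics/ and viewed, at most 10 in all, crops included, and the job is handed in when it is done.

Besides the shell and the picture viewer there is one more tool, called after ">>>" as a command line: name --pt "numbers of a row" for each row, then --argument value for the rest. send_rows: Moves the arm, as the interface text tells. Its arguments: {"type":"object","properties":{"travel":{"type":"array"},"turn":{"type":"array"},"fingers":{"type":"array"}},"required":["travel","turn","fingers"]}

```bash
mkdir -p pics; ls
python3 - <<'E'
from plant import ctrl
import cv2,numpy as np
s=ctrl.state();print({k:np.round(v,3).tolist() for k,v in s.items()})
ims=[ctrl.get_image(n) for n in("scene","top")]
for n,i in zip(("scene","top"),ims): print(n,i["fx"],i["cx"],i["cy"],np.round(i["R"],3).tolist(),np.round(i["t"],3).tolist()); cv2.imwrite(f"pics/{n}0.png",i["image"][:,:,::-1])
for c in("scene","top"):
  for t in["organiser","tray_handle","stapler","handset","thread_spool","pin_tin","marker"]:
    print(c,t,[(round(d["p"],2),np.round(d["point"]).tolist()) for d in ctrl.boxes_of(c,t)])
E
```

```text
pics
{'time': 0.0, 'q': [66.372, 7.133, 94.635, 0.0, 78.353, -4.733], 'joint_vel': [-0.1, -0.078, -0.016, 0.04, -0.002, -0.016], 'tau': [-0.001, -42.365, -36.543, -0.0, 0.007, 0.0], 'ee_pos': [0.21, 0.614, 0.249], 'orientation': [-179.879, -0.01, 161.105], 'contact_force': [-0.361, -0.25, -0.085], 'moment': [-0.025, -0.018, -0.033], 'finger_force': 0.0, 'finger_gap': 1.0}
scene 488.8283719177608 268.7615552838445 214.56043850675186 [[0.699, -0.715, -0.018], [-0.412, -0.382, -0.827], [0.584, 0.586, -0.561]] [-0.4, 0.27, 0.956]
top 492.247013246679 284.07997115675823 203.99109212424486 [[-0.011, -1.0, -0.003], [-0.998, 0.011, -0.058], [0.058, 0.002, -0.998]] [-0.043, 0.53, 1.272]
scene organiser [(0.93, [214.0, 222.0]), (0.54, [308.0, 265.0])]
scene tray_handle [(0.78, [213.0, 204.0]), (0.7, [192.0, 210.0])]
scene stapler [(0.6, [312.0, 267.0])]
scene handset [(0.75, [359.0, 306.0])]
scene thread_spool [(0.7, [191.0, 210.0]), (0.29, [214.0, 221.0])]
scene pin_tin [(0.72, [301.0, 228.0]), (0.61, [184.0, 188.0]), (0.56, [244.0, 199.0])]
scene marker [(0.41, [213.0, 206.0])]
top organiser [(0.67, [229.0, 228.0])]
top tray_handle [(0.97, [232.0, 231.0])]
top stapler [(0.93, [338.0, 206.0])]
top handset [(0.74, [400.0, 214.0])]
top thread_spool [(0.45, [224.0, 252.0])]
top pin_tin [(0.96, [158.0, 209.0]), (0.82, [235.0, 195.0]), (0.82, [301.0, 175.0]), (0.23, [234.0, 228.0])]
top marker [(0.28, [235.0, 195.0])]
```

View pics/top0.png

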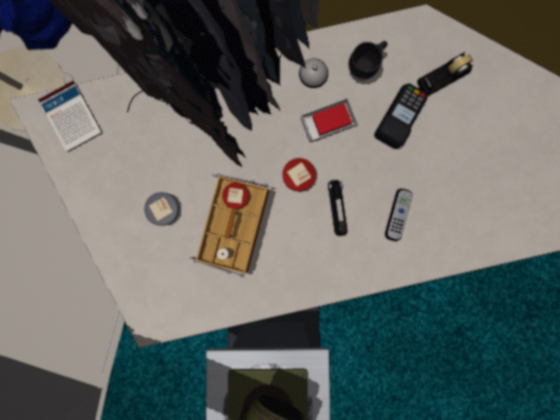

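View pics/scene0.png

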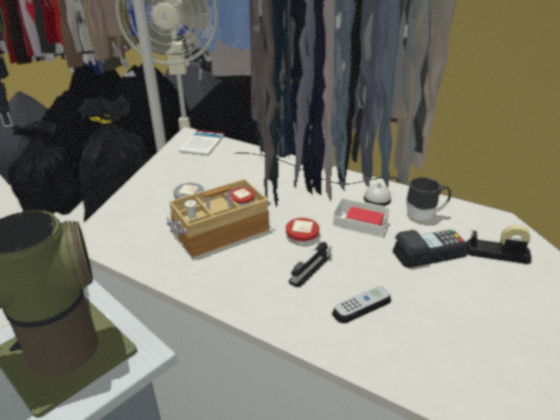

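The top view shows the organiser at (235,225), with the spool at (224,253) and the red tin at (236,195). So organiser +x points up in the image and +y points left. The stapler is at (338,207), upright in the image, and the handset at (399,214). The scene view agrees: the tray is shut and the stapler is standing.

```bash
cat > h.py <<'E'
from plant import ctrl
import cv2,numpy as np
def ray(im,p):
    d=np.linalg.solve(im["R"],[(p[0]-im["cx"])/im["fx"],(p[1]-im["cy"])/im["fy"],1]); return -im["R"].T@im["t"],d
def plane(im,p,z):
    c,d=ray(im,p); return c+d*(z-c[2])/d[2]
def proj(im,X):
    c=np.asarray(X)@np.asarray(im["R"]).T+im["t"]; return c[...,:2]/c[...,2:]*[im["fx"],im["fy"]]+[im["cx"],im["cy"]]
def tri(i1,p1,i2,p2):
    a,u=ray(i1,p1);b,v=ray(i2,p2); s=np.linalg.lstsq(np.c_[u,-v],b-a,rcond=None)[0]; P=a+u*s[0];Q=b+v*s[1]
    return (P+Q)/2,np.linalg.norm(P-Q)
def rect(im,reg,z):
    p=np.argwhere(reg)[:,::-1]; w=np.array([plane(im,q,z)[:2] for q in p],np.float32)
    return cv2.minAreaRect(w*1000), w.mean(0)
E
python3 - <<'E'
from h import *
T=ctrl.get_image("top");S=ctrl.get_image("scene")
for n,z in(("tray_handle",.125),("tray_floor",.095),("organiser",.095),("stapler",.045),("handset",.023),("thread_spool",.111),("pin_tin",.087)):
  for d in ctrl.silhouettes("top",n)[:3]:
    if d["p"]>.3: r,m=rect(T,d["region"],z);print(n,round(d["p"],2),d["region"].sum(),np.round(m,3),np.round(r[0]),np.round(r[1]),round(r[2],1))
print("handle tri",tri(T,(232,231),S,(213,204)))
print("stapler tri",tri(T,(338,206),S,(312,267)))
print("scarf tip",tri(T,(240,160),S,(272,205)),tri(T,(240,160),S,(300,200)))
E
```

```text
tray_handle 0.83 3938 [0.469 0.077] [478.  76.] [126. 213.] 74.5
tray_floor 0.85 3807 [0.469 0.08 ] [478.  80.] [128. 218.] 74.3
organiser 0.63 4505 [0.469 0.078] [478.  83.] [146. 236.] 75.1
stapler 0.84 780 [ 0.52  -0.185] [ 519. -186.] [145.  38.] 6.6
stapler 0.37 3997 [0.471 0.086] [479.  85.] [133. 231.] 75.0
handset 0.83 954 [ 0.499 -0.345] [ 501. -345.] [ 49. 143.] 75.0
thread_spool 0.42 89 [0.408 0.098] [408.  97.] [24. 22.] 89.8
pin_tin 0.84 966 [0.519 0.253] [518. 254.] [85. 85.] 44.7
pin_tin 0.64 923 [ 0.6   -0.086] [599. -86.] [79. 85.] 89.4
pin_tin 0.56 580 [0.549 0.072] [549.  71.] [67. 64.] 89.4
handle tri (array([0.45892952, 0.08060212, 0.09293622]), np.float64(0.002357718769142382))
stapler tri (array([ 0.52281327, -0.19008069,  0.00554143]), np.float64(0.000571787469168708))
scarf tip (array([0.64926062, 0.0659996 , 0.00531965]), np.float64(0.0037560467125662797)) (array([0.6728332 , 0.03509521, 0.02353587]), np.float64(0.08234838553770481))
```

```bash
cat >> h.py <<'E'
def rel(cmd,yaw,pts):
    """travel (cm) from commanded pose cmd/yaw (tool down) to world points"""
    a=np.radians(yaw); R=np.array([[np.cos(a),np.sin(a),0],[np.sin(a),-np.cos(a),0],[0,0,-1]])
    return np.round((np.atleast_2d(pts)-cmd)@R*100,2)
E
python3 - <<'E'
from h import *
print(rel([.211,.615,.25],161.1,[.478,.078,.25]))
T=ctrl.get_image("top")
print(proj(T,np.array([[.6,.1,0],[-T["R"].T@T["t"]][0]*np.array([1,1,0])])), -T["R"].T@T["t"])
cv2.imwrite("pics/t1.png",cv2.resize(T["image"][60:300,110:390,::-1],None,fx=2.8,fy=2.8,interpolation=cv2.INTER_CUBIC)[:600,:800])
E
```

```text
[[-42.65 -42.16   0.  ]]
[[227.96777662 178.3369351 ]
 [285.39628957 232.53081797]] [ 0.45470723 -0.0509718   1.30079529]
```

View pics/t1.png

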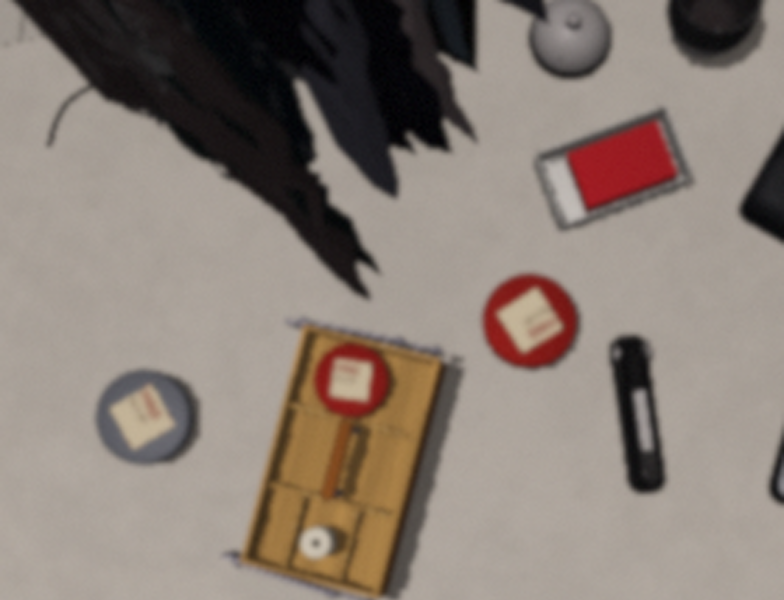

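The crop shows the handle bar from (347,420) to (330,497) in crop pixels. The dark hanging strips end behind the tin pocket, at x of about 0.65, so I will keep the gripper at x below 0.6. Next I move above the handle.

>>> send_rows --pt "-1.3 -1.3 0" --pt "-4.7 -4.6 0" --pt "-8.5 -8.4 0" --pt "-12.4 -12.2 0" --pt "-16.2 -16 0" --pt "-20.1 -19.9 0" --pt "-24 -23.7 0" --pt "-27.9 -27.5 0" --pt "-31.8 -31.4 0" --pt "-35.7 -35.3 0" --pt "-39.6 -39.2 0" --pt "-42.6 -42.2 0" --turn '[0,0,0,-1,-1,-2,-2,-3,-3,-3.4,-3.4,-3.4]' --fingers '[0.6,0.6,0.6,0.6,0.6,0.6,0.6,0.6,0.6,0.6,0.6,0.6]'

```text
time: 2.8
ee_pos: [0.4769, 0.0749, 0.2504]
orientation: [-180.0, 0.0, 164.4]
contact_force: [0.2, 0.1, -0.3]
finger_gap: 0.604
finger_force: 0.0
```

>>> send_rows --pt "0 0 0" --pt "0 0 0" --turn '[0,0]' --fingers '[0.6,0.6]'

```text
time: 3.05
ee_pos: [0.4763, 0.0776, 0.2502]
orientation: [180.0, -0.0, 164.5]
contact_force: [0.1, -0.3, 0.2]
finger_gap: 0.602
finger_force: 0.0
```

Run:
```python
from h import *
s=ctrl.state();print(s["time"],s["ee_pos"],s["orientation"],s["q"],s["finger_gap"])
W=ctrl.get_image("wrist");cv2.imwrite("pics/w1.png",W["image"][:,:,::-1])
for n in("tray_handle","thread_spool","pin_tin"):
  for d in ctrl.silhouettes("wrist",n)[:2]: 
    z=dict(tray_handle=.125,thread_spool=.111,pin_tin=.087)[n];r,m=rect(W,d["region"],z);print(n,d["p"],np.round(d["point"]),m,r)
```

```text
3.05 [0.47633353 0.07755672 0.25017683] [ 1.79992473e+02 -2.46826827e-02  1.64463244e+02] [ 2.86313891e+00 -1.47589585e+01  1.15314629e+02  1.51894944e-02
  7.94653746e+01 -7.16028832e+01] 0.6017174803029667
tray_handle 0.63 [277. 154.] [0.4503629  0.08766748] ((469.6650390625, 84.11825561523438), (111.75130462646484, 192.726806640625), 74.80652618408203)
thread_spool 0.65 [286.  99.] [0.40653753 0.10204686] ((406.6625061035156, 102.06362915039062), (25.539833068847656, 26.40712547302246), 73.88013458251953)
pin_tin 0.86 [298. 268.] [0.5474828 0.0743935] ((548.3610229492188, 73.69355773925781), (64.02315521240234, 64.84951782226562), 77.04585266113281)
pin_tin 0.78 [476. 158.] [0.49751434 0.2394175 ] ((497.7214050292969, 239.86036682128906), (78.5190200805664, 73.18663024902344), 35.158573150634766)
```

View pics/w1.png

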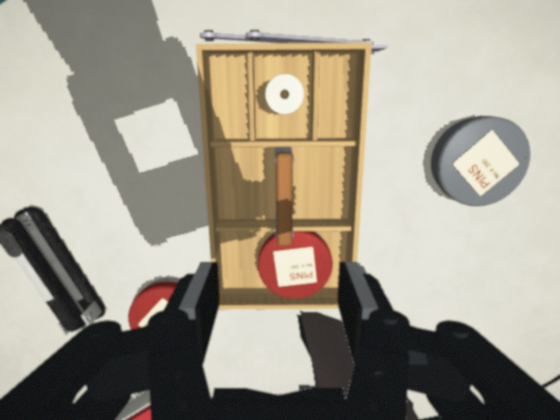

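The wrist view shows the tray with its rim corners at (197,45) and (371,42). The handle bar runs along column 285 from row 148 to 243. The spool is at (285,94), the tin at (297,264), and the stapler at the left.

Run:
```python
from h import *
W=ctrl.get_image("wrist")
for p in((197,45),(371,42),(211,262),(357,262)): print(p,plane(W,p,.095))
for p in((277,148),(292,148),(277,243),(293,243)): print(p,plane(W,p,.125))
a=np.radians(-15.5);ex=np.array([np.cos(a),np.sin(a),0]);ey=np.array([-ex[1],ex[0],0])
for c in((.478,.078),(.476,.080)):
  C=np.array([*c,0])
  print(c,"bar",[np.round(proj(W,C+sx*.035*ex+sy*.006*ey+[0,0,z])).tolist() for z in(.125,.113) for sx in(-1,1) for sy in(-1,1)],
   "rim",[np.round(proj(W,C+sx*.108*ex+sy*.062*ey+[0,0,.095])).tolist() for sx in(-1,1) for sy in(-1,1)])
g=W["image"][:,:,0].astype(int)-W["image"][:,:,2]
for r in(60,100,130,170,200,220,235): print(r,W["image"][r,268:304:2].tolist() if r==170 else [c for c in range(180,390) if abs(g[r,c]-g[r,c-2])>28])
```

```text
(197, 45) [0.35858668 0.05236176 0.095     ]
(371, 42) [0.38921319 0.17090364 0.095     ]
(211, 262) [0.52143591 0.0078858  0.095     ]
(357, 262) [0.5542575  0.12696848 0.095     ]
(277, 148) [0.43900329 0.08867332 0.125     ]
(292, 148) [0.44172331 0.09854804 0.125     ]
(277, 243) [0.50686487 0.06991696 0.125     ]
(293, 243) [0.51001864 0.08136065 0.125     ]
(0.478, 0.078) bar [[268.0, 156.0], [286.0, 156.0], [269.0, 249.0], [285.0, 249.0], [269.0, 153.0], [286.0, 153.0], [269.0, 243.0], [285.0, 243.0]] rim [[189.0, 45.0], [365.0, 46.0], [207.0, 310.0], [347.0, 311.0]]
(0.476, 0.08) bar [[270.0, 152.0], [288.0, 152.0], [271.0, 246.0], [287.0, 246.0], [271.0, 150.0], [288.0, 150.0], [271.0, 240.0], [287.0, 240.0]] rim [[191.0, 42.0], [368.0, 42.0], [209.0, 308.0], [349.0, 308.0]]
60 [195, 196, 197, 202, 209, 308, 314, 363, 364, 369, 370, 371]
100 [211, 302, 303, 308, 313, 361, 362, 366, 367, 368]
130 [312, 359, 360, 364, 365, 366]
170 [[136, 114, 79], [135, 114, 78], [134, 113, 78], [128, 101, 68], [154, 107, 66], [184, 128, 78], [189, 130, 79], [188, 131, 79], [188, 131, 80], [188, 130, 79], [175, 120, 74], [162, 119, 76], [208, 172, 117], [222, 189, 129], [223, 190, 130], [225, 192, 130], [226, 193, 131], [224, 192, 131]]
200 [296, 355, 356, 359, 360, 361]
220 [353, 354, 358, 359, 360]
235 [276, 277, 290, 293, 294, 353, 357, 358, 359]
```

>>> send_rows --pt "0 0.5 1" --pt "0 0.5 3" --pt "0 0.5 5" --pt "0 0.5 7" --pt "0 0.5 9" --pt "0 0.5 11" --pt "0 0.5 12.3" --pt "0 0.5 13" --pt "0 0.5 13.1" --pt "0 0.5 13.1" --pt "0 0.5 13.1" --pt "0 0.5 13.1" --turn '[0,0,0,0,0,0,0,0,0,0,0,0]' --fingers '[0.6,0.6,0.6,0.6,0.6,0.6,0.6,0.6,0.6,0.6,0.4,0.3]'

```text
time: 4.8
ee_pos: [0.4786, 0.0826, 0.1199]
orientation: [180.0, 0.1, 164.5]
contact_force: [-0.1, -0.2, -0.6]
finger_gap: 0.298
finger_force: 0.0
```

>>> send_rows --pt "0 0 0" --pt "0 0 0" --pt "0 0 0" --pt "0 0 0" --pt "0 0 0" --pt "0 0 0" --turn '[0,0,0,0,0,0]' --fingers '[0.2,0.15,0.1,0.05,0,0]'

```text
time: 5.55
ee_pos: [0.4781, 0.0816, 0.1196]
orientation: [-179.9, -0.0, 164.5]
contact_force: [-2.5, -4.1, 4.2]
finger_gap: 0.122
finger_force: 58.5
```

Run:
```python
import numpy as np
u=np.linspace(0,1,37);q=2.0*(10*u**3-15*u**4+6*u**5)*.35+2.0*u*u*(3-2*u)*.65
Y=11*(np.sin(q-1.047)+.866);Z=-11*(np.cos(q-1.047)-.5)
for k in(0,12,24): print([[0,round(Y[i]-round(Y[k],1),1),round(Z[i]-round(Z[k],1),1)] for i in range(k+1,k+13)])
```

```text
[[0, np.float64(0.0), np.float64(-0.0)], [0, np.float64(0.1), np.float64(-0.1)], [0, np.float64(0.2), np.float64(-0.3)], [0, np.float64(0.3), np.float64(-0.5)], [0, np.float64(0.5), np.float64(-0.8)], [0, np.float64(0.7), np.float64(-1.1)], [0, np.float64(1.0), np.float64(-1.5)], [0, np.float64(1.4), np.float64(-1.9)], [0, np.float64(1.9), np.float64(-2.4)], [0, np.float64(2.4), np.float64(-2.9)], [0, np.float64(3.0), np.float64(-3.3)], [0, np.float64(3.7), np.float64(-3.8)]]
[[0, np.float64(0.7), np.float64(-0.4)], [0, np.float64(1.5), np.float64(-0.8)], [0, np.float64(2.4), np.float64(-1.2)], [0, np.float64(3.3), np.float64(-1.4)], [0, np.float64(4.3), np.float64(-1.6)], [0, np.float64(5.3), np.float64(-1.7)], [0, np.float64(6.3), np.float64(-1.7)], [0, np.float64(7.3), np.float64(-1.6)], [0, np.float64(8.2), np.float64(-1.4)], [0, np.float64(9.2), np.float64(-1.2)], [0, np.float64(10.0), np.float64(-0.9)], [0, np.float64(10.8), np.float64(-0.5)]]
[[0, np.float64(0.7), np.float64(0.4)], [0, np.float64(1.4), np.float64(0.8)], [0, np.float64(1.9), np.float64(1.2)], [0, np.float64(2.4), np.float64(1.6)], [0, np.float64(2.8), np.float64(2.0)], [0, np.float64(3.2), np.float64(2.4)], [0, np.float64(3.4), np.float64(2.7)], [0, np.float64(3.6), np.float64(3.0)], [0, np.float64(3.8), np.float64(3.2)], [0, np.float64(3.9), np.float64(3.3)], [0, np.float64(4.0), np.float64(3.4)], [0, np.float64(4.0), np.float64(3.4)]]
```

>>> send_rows --pt "0 0 0" --pt "0 0.1 -0.1" --pt "0 0.2 -0.3" --pt "0 0.3 -0.5" --pt "0 0.5 -0.8" --pt "0 0.7 -1.1" --pt "0 1 -1.5" --pt "0 1.4 -1.9" --pt "0 1.9 -2.4" --pt "0 2.4 -2.9" --pt "0 3 -3.3" --pt "0 3.7 -3.8" --turn '[0,0,0,0,0,0,0,0,0,0,0,0]' --fingers '[0,0,0,0,0,0,0,0,0,0,0,0]'

```text
time: 7.05
ee_pos: [0.4879, 0.1175, 0.1581]
orientation: [-179.9, -0.0, 164.5]
contact_force: [-4.1, -4.9, 4.0]
finger_gap: 0.127
finger_force: 58.9
```

>>> send_rows --pt "0 0.7 -0.4" --pt "0 1.5 -0.8" --pt "0 2.4 -1.2" --pt "0 3.3 -1.4" --pt "0 4.3 -1.6" --pt "0 5.3 -1.7" --pt "0 6.3 -1.7" --pt "0 7.3 -1.6" --pt "0 8.2 -1.4" --pt "0 9.2 -1.2" --pt "0 10 -0.9" --pt "0 10.8 -0.5" --turn '[0,0,0,0,0,0,0,0,0,0,0,0]' --fingers '[0,0,0,0,0,0,0,0,0,0,0,0]'

```text
time: 8.55
ee_pos: [0.5168, 0.2233, 0.1618]
orientation: [180.0, -0.1, 164.5]
contact_force: [-3.9, 3.4, 2.2]
finger_gap: 0.131
finger_force: 58.9
```

>>> send_rows --pt "0 0.7 0.4" --pt "0 1.4 0.8" --pt "0 1.9 1.2" --pt "0 2.4 1.6" --pt "0 2.8 2" --pt "0 3.2 2.4" --pt "0 3.4 2.7" --pt "0 3.6 3" --pt "0 3.8 3.2" --pt "0 3.9 3.3" --pt "0 4 3.4" --pt "0 4 3.4" --turn '[0,0,0,0,0,0,0,0,0,0,0,0]' --fingers '[0,0,0,0,0,0,0,0,0,0,0,0]'

```text
time: 10.05
ee_pos: [0.5269, 0.26, 0.1283]
orientation: [-179.8, -0.1, 164.5]
contact_force: [-8.4, -2.7, 6.6]
finger_gap: 0.13
finger_force: 59.5
```

>>> send_rows --pt "0 0 0" --pt "0 0 0" --turn '[0,0]' --fingers '[0,0]'

```text
time: 10.3
ee_pos: [0.5268, 0.26, 0.1283]
orientation: [-179.8, -0.1, 164.5]
contact_force: [-9.0, -1.3, 6.6]
finger_gap: 0.128
finger_force: 59.5
```

>>> send_rows --pt "0 0.1 0.1" --pt "0 0.1 0.2" --pt "0 0.1 0.2" --pt "0 0.1 0.2" --pt "0 0.1 0.2" --pt "0 0.1 0.2" --pt "0 0.1 0.2" --turn '[0,0,0,0,0,0,0]' --fingers '[0,0,0.1,0.15,0.25,0.35,0.45]'

```text
time: 11.18
ee_pos: [0.5282, 0.2618, 0.1261]
orientation: [-180.0, 0.0, 164.5]
contact_force: [0.7, -0.3, 0.6]
finger_gap: 0.45
finger_force: 0.0
```

>>> send_rows --pt "0 0 -1" --pt "0 0 -3" --pt "0 0 -5" --pt "0 0 -7" --pt "0 0 -9" --pt "0 0 -11" --pt "0 0 -12" --turn '[0,0,0,0,0,0,0]' --fingers '[0.5,0.5,0.5,0.5,0.5,0.5,0.5]'

```text
time: 12.05
ee_pos: [0.5284, 0.262, 0.2485]
orientation: [179.9, 0.1, 164.5]
contact_force: [0.6, 0.1, 0.2]
finger_gap: 0.501
finger_force: 0.0
```

Run:
```python
from h import *
s=ctrl.state();print(s["time"],s["ee_pos"],s["orientation"])
W=ctrl.get_image("scene");T=ctrl.get_image("top")
cv2.imwrite("pics/o1.png",np.vstack([W["image"][130:330,60:460,::-1],T["image"][110:310,60:460,::-1]]).repeat(1,0))
for d in ctrl.silhouettes("top","stapler")[:2]:
  r,m=rect(T,d["region"],.04);print(d["p"],d["point"],m,r)
  np.save("st.npy",d["region"]) if d is None else None
for n in("tray_handle","thread_spool","pin_tin","organiser","marker"): print(n,[(round(d["p"],2),np.round(d["point"])) for d in ctrl.boxes_of("top",n)])
```

```text
12.05 [0.52844958 0.26197982 0.24845158] [1.79922283e+02 1.08863030e-01 1.64503275e+02]
0.97 [336.4, 206.4] [ 0.5182495  -0.18606569] ((518.52783203125, -185.98141479492188), (145.0598602294922, 36.668025970458984), 5.767595291137695)
tray_handle [(0.85, array([170., 204.]))]
thread_spool []
pin_tin [(0.94, array([300., 172.])), (0.62, array([162., 174.]))]
organiser [(0.75, array([213., 214.]))]
marker [(0.84, array([220., 214.])), (0.52, array([167., 205.]))]
```

View pics/o1.png

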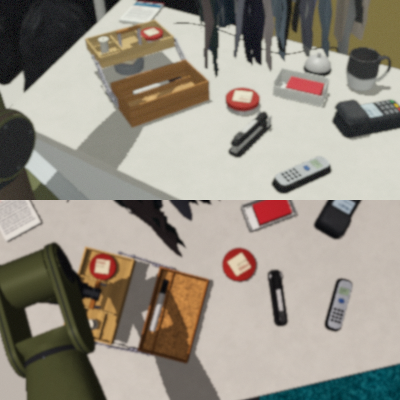

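The tray is fully open, with the spool and tin in it and the marker in the narrow bay. Next I go above the stapler.

>>> send_rows --pt "-0.3 -1.2 0" --pt "-1.1 -4.5 0" --pt "-2.2 -9 0" --pt "-3.5 -14 0" --pt "-4.8 -19 0" --pt "-6.1 -24 0" --pt "-7.3 -29 0" --pt "-8.6 -34 0.5" --pt "-9.7 -38.2 1.5" --pt "-10.5 -41.5 2.2" --pt "-10.9 -43 2.5" --pt "-11 -43.4 2.5" --turn '[0,-1,-3,-6,-9,-12,-15,-18,-20,-21,-21.5,-21.5]' --fingers '[0.6,0.6,0.6,0.6,0.6,0.6,0.6,0.6,0.6,0.6,0.6,0.6]'

```text
time: 13.95
ee_pos: [0.5176, -0.1863, 0.221]
orientation: [180.0, -0.0, -174.1]
contact_force: [-0.4, 0.6, 0.1]
finger_gap: 0.602
finger_force: 0.0
```

>>> send_rows --pt "0 0 0" --pt "0 0 0" --turn '[0,0]' --fingers '[0.6,0.6]'

```text
time: 14.2
ee_pos: [0.5183, -0.1849, 0.2217]
orientation: [-180.0, 0.0, -173.9]
contact_force: [0.5, 0.6, 0.2]
finger_gap: 0.602
finger_force: 0.0
```

Run:
```python
from h import *
s=ctrl.state();print(s["time"],s["ee_pos"],s["orientation"])
W=ctrl.get_image("wrist");cv2.imwrite("pics/w2.png",W["image"][:,:,::-1])
for d in ctrl.silhouettes("wrist","stapler")[:2]:
  print(d["p"],d["point"],[ (np.round(rect(W,d["region"],z)[0][0]),rect(W,d["region"],z)[0]) for z in(.03,)])
```

```text
14.2 [ 0.51825343 -0.18489227  0.22172215] [-1.79996729e+02  3.20831049e-02 -1.73922756e+02]
0.58 [272.7, 170.2] [(array([ 517., -188.]), ((516.592041015625, -187.69410705566406), (142.14137268066406, 35.02863311767578), 7.058318614959717))]
```

View pics/w2.png

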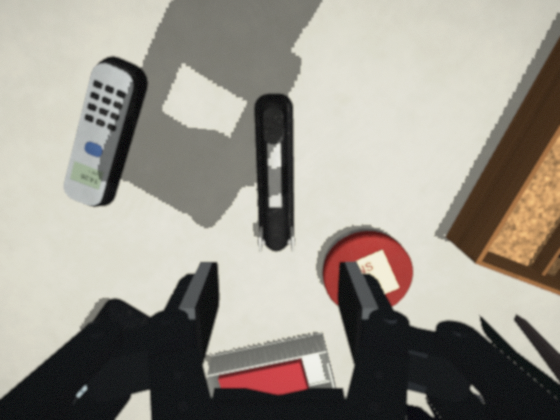

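The wrist view shows the stapler with its axis from (273,97) to (276,248). The handset and the red tin are clear of the finger paths.

Run:
```python
from h import *
W=ctrl.get_image("wrist");g=W["image"].max(2)
for z in(.045,.02,.0): 
  A,B=plane(W,(273,97),z),plane(W,(276,248),z);print(z,A,B,(A+B)/2,np.linalg.norm(B-A),np.degrees(np.arctan2(*(B-A)[1::-1])))
for r in range(105,250,16): print(r,[c for c in range(235,310) if (g[r,c]<60)!=(g[r,c-1]<60)], g[r,250:300:3].tolist() if r in(121,217) else "")
```

```text
0.045 [ 0.44806978 -0.19657565  0.045     ] [ 0.5771899  -0.18067763  0.045     ] [ 0.51262984 -0.18862664  0.045     ] 0.13009516931129916 7.019258471394471
0.02 [ 0.44858361 -0.19685409  0.02      ] [ 0.5884677  -0.17963076  0.02      ] [ 0.51852565 -0.18824243  0.02      ] 0.1409404169209263 7.019258471394466
0.0 [ 0.44899467 -0.19707685  0.        ] [ 0.59748993 -0.17879326  0.        ] [ 0.5232423  -0.18793505  0.        ] 0.14961661500862808 7.019258471394474
105 [255, 292] 
121 [256, 292] [127, 118, 33, 28, 23, 38, 42, 42, 41, 39, 43, 32, 23, 41, 82, 220, 225]
137 [256, 280, 283, 292] 
153 [257, 267, 282, 292] 
169 [257, 268, 282, 292] 
185 [258, 268, 282, 293] 
201 [259, 268, 283, 293] 
217 [260, 293] [226, 225, 217, 61, 23, 24, 36, 37, 46, 45, 41, 38, 30, 49, 48, 210, 225]
233 [263, 290] 
249 [273, 280]
```

>>> send_rows --pt "0 -0.3 1" --pt "0 -0.3 3.5" --pt "0 -0.3 6.5" --pt "0 -0.3 9.5" --pt "0 -0.3 12.5" --pt "0 -0.3 15" --pt "0 -0.3 16.8" --pt "0 -0.3 17.8" --pt "0 -0.3 18.3" --pt "0 -0.3 18.4" --pt "0 -0.3 18.4" --pt "0 -0.3 18.4" --turn '[-0.7,-0.7,-0.7,-0.7,-0.7,-0.7,-0.7,-0.7,-0.7,-0.7,-0.7,-0.7]' --fingers '[0.6,0.6,0.6,0.6,0.6,0.6,0.6,0.6,0.6,0.6,0.5,0.45]'

```text
time: 15.85
ee_pos: [0.5188, -0.189, 0.0381]
orientation: [-180.0, 0.1, -173.3]
contact_force: [-0.2, -0.0, 0.7]
finger_gap: 0.45
finger_force: 0.0
```

>>> send_rows --pt "0 0 0" --pt "0 0 0" --pt "0 0 0" --pt "0 0 0" --pt "0 0 0" --pt "0 0 0" --turn '[0,0,0,0,0,0]' --fingers '[0.4,0.35,0.3,0.2,0.1,0.1]'

```text
time: 16.6
ee_pos: [0.5184, -0.1888, 0.0377]
orientation: [-180.0, 0.0, -173.3]
contact_force: [-1.1, 1.0, 4.5]
finger_gap: 0.239
finger_force: 58.6
```

>>> send_rows --pt "0 0 -0.7" --pt "0 0 -2.2" --pt "0 0 -4.2" --pt "0 0 -6.5" --pt "0 0 -9" --pt "0 0.3 -11" --pt "0.1 1.5 -12.3" --pt "0.2 4 -13" --pt "0.4 7 -13" --pt "0.6 10.5 -13" --pt "0.8 14 -13" --pt "1 17.5 -13" --turn '[0,0,0,0,0,0,2,5,8,11,14,17]' --fingers '[0,0,0,0,0,0,0,0,0,0,0,0]'

```text
time: 18.1
ee_pos: [0.4876, -0.015, 0.1682]
orientation: [180.0, 0.0, 169.6]
contact_force: [0.9, 0.8, -3.3]
finger_gap: 0.24
finger_force: 59.0
```

Run:
```python
from h import *
s=ctrl.state();print(s["time"],s["ee_pos"],s["orientation"],s["finger_gap"])
a=np.radians(186.7);c=np.array([.5184,-.1888,.0377])+.01*np.array([np.cos(a),np.sin(a),0])+.175*np.array([np.sin(a),-np.cos(a),0])+[0,0,.13]
print(c,rel(c,169.7,[.474,.0675,c[2]]))
```

```text
18.1 [ 0.48757653 -0.01498434  0.16818549] [1.79992421e+02 4.86607040e-02 1.69597636e+02] 0.24031004806339742
[ 0.48805091 -0.01616184  0.1677    ] [[2.88 7.98 0.  ]]
```

>>> send_rows --pt "1.2 3 0" --pt "2.1 5.6 0" --pt "2.7 7.3 0" --pt "2.9 8 0" --pt "2.9 8 0" --pt "2.9 8 0" --turn '[2,4,5,5,5,5]' --fingers '[0,0,0,0,0,0]'

```text
time: 18.85
ee_pos: [0.4738, 0.0672, 0.1675]
orientation: [-180.0, 0.0, 164.7]
contact_force: [0.3, -0.2, -2.6]
finger_gap: 0.242
finger_force: 59.0
```

Run:
```python
from h import *
s=ctrl.state();print(s["time"],s["ee_pos"],s["orientation"],s["finger_gap"])
W=ctrl.get_image("wrist");T=ctrl.get_image("top");cv2.imwrite("pics/w3.png",np.hstack([W["image"][:,:,::-1],T["image"][:,140:380,::-1]]))
```

```text
18.85 [0.47381634 0.06721542 0.16748141] [-1.79988104e+02  1.33398479e-02  1.64677256e+02] 0.24179366597514304
```

View pics/w3.png

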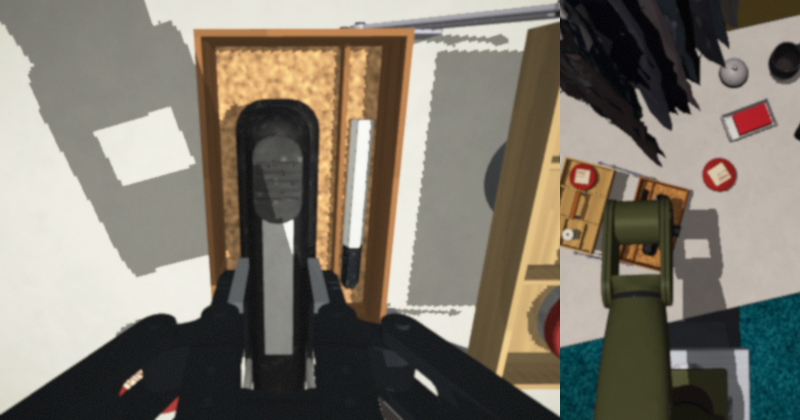

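The stapler is held aligned over the large bay and the marker is in the narrow bay at (355,200). Now I lower it.

>>> send_rows --pt "0 0 0.8" --pt "0 0 2.5" --pt "0 0 4.5" --pt "0 0 6.5" --pt "0 0 8.5" --pt "0 0 10" --pt "0 0 11.2" --pt "0 0 11.8" --pt "0 0 12.1" --pt "0 0 12.3" --pt "0 0 12.4" --pt "0 0 12.4" --turn '[0,0,0,0,0,0,0,0,0,0,0,0]' --fingers '[0,0,0,0,0,0,0,0,0,0,0,0]'

```text
time: 20.45
ee_pos: [0.474, 0.0677, 0.0437]
orientation: [180.0, 0.0, 164.7]
contact_force: [0.1, 0.1, -2.2]
finger_gap: 0.24
finger_force: 59.0
```

>>> send_rows --pt "0 0 0.1" --pt "0 0 0.1" --pt "0 0 0.1" --pt "0 0 0.1" --pt "0 0 0.1" --pt "0 0 0.1" --pt "0 0 0.1" --pt "0 0 0.1" --turn '[0,0,0,0,0,0,0,0]' --fingers '[0,0,0.2,0.27,0.33,0.4,0.45,0.45]'

```text
time: 21.45
ee_pos: [0.4737, 0.0677, 0.0422]
orientation: [-180.0, -0.0, 164.7]
contact_force: [0.5, -0.2, -0.4]
finger_gap: 0.446
finger_force: 0.0
```

>>> send_rows --pt "0 0 -0.7" --pt "0 0 -2" --pt "0 0 -4" --pt "0 0 -6.5" --pt "0 0 -9.5" --pt "0 0 -13" --pt "0 0 -16.5" --pt "0 0 -19" --pt "0 0 -20" --pt "0 0 -20" --turn '[0,0,0,0,0,0,0,0,0,0]' --fingers '[0.45,0.45,0.45,0.45,0.45,0.45,0.45,0.45,0.45,0.45]'

```text
time: 22.7
ee_pos: [0.4739, 0.0677, 0.2431]
orientation: [180.0, 0.1, 164.7]
contact_force: [-0.1, -0.2, -0.2]
finger_gap: 0.451
finger_force: 0.0
```

Run:
```python
from h import *
s=ctrl.state();print(s["time"],s["ee_pos"],s["orientation"],s["finger_gap"])
W=ctrl.get_image("wrist");S=ctrl.get_image("scene");cv2.imwrite("pics/w4.png",np.hstack([W["image"][:,:,::-1],S["image"][:,130:370,::-1]]))
```

```text
22.7 [0.47391572 0.06772748 0.24308958] [1.79973733e+02 8.66418266e-02 1.64703995e+02] 0.4511770581168443
```

View pics/w4.png

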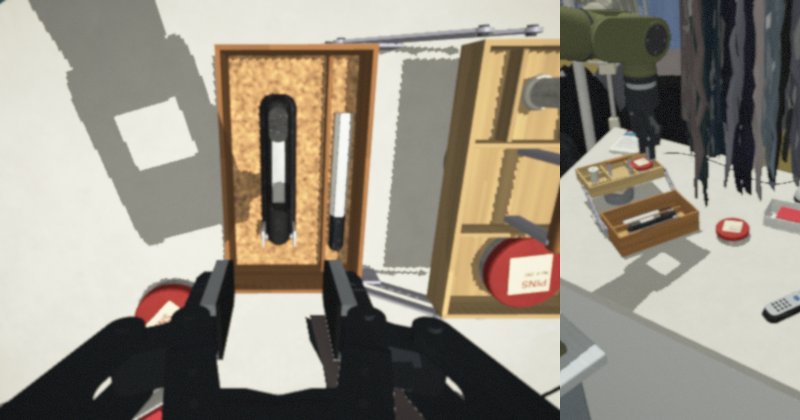

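The stapler lies flat in the large bay, from (277,95) to (277,245). The marker is in its narrow bay, the spool is standing and the tin is lying in the tray. I go back to the handle.

>>> send_rows --pt "0 1 0" --pt "0 4 0" --pt "0 8 0" --pt "0 12 0" --pt "0 16 0" --pt "0 19 0" --pt "0 20 0.5" --pt "0 20 2" --pt "0 20 4" --pt "0 20 6" --pt "0 20 8" --pt "0 20 9.5" --turn '[0,0,0,0,0,0,0,0,0,0,0,0]' --fingers '[0.55,0.55,0.55,0.55,0.55,0.55,0.55,0.55,0.55,0.55,0.55,0.55]'

```text
time: 24.3
ee_pos: [0.5259, 0.2601, 0.1453]
orientation: [-179.9, -0.1, 164.7]
contact_force: [0.0, -0.4, 0.2]
finger_gap: 0.55
finger_force: 0.0
```

>>> send_rows --pt "0 0 1.2" --pt "0 0 1.8" --pt "0 0 2" --pt "0 0 2" --pt "0 0 2" --pt "0 0 2" --pt "0 0 2" --pt "0 0 2" --pt "0 0 2" --pt "0 0 2" --pt "0 0 2" --pt "0 0 2" --turn '[0,0,0,0,0,0,0,0,0,0,0,0]' --fingers '[0.55,0.55,0.55,0.45,0.35,0.28,0.22,0.17,0.12,0.06,0,0]'

```text
time: 25.8
ee_pos: [0.5264, 0.2602, 0.1275]
orientation: [-179.9, -0.0, 164.7]
contact_force: [-2.3, -3.6, 4.5]
finger_gap: 0.128
finger_force: 58.6
```

Run:
```python
import numpy as np
u=np.linspace(0,1,37);q=2-(2.0*(10*u**3-15*u**4+6*u**5)*.35+2.0*u*u*(3-2*u)*.65)
Y=11*(np.sin(q-1.047)+.866);Z=-11*(np.cos(q-1.047)-.5)
Y=np.round(Y,1);Z=np.round(Z,1)
for k in(0,12,24): print([[0,round(float(Y[i]-Y[k]),1),round(float(Z[i]-Z[k]),1)] for i in range(k+1,k+13)])
```

```text
[[0, 0.0, 0.0], [0, -0.1, -0.1], [0, -0.2, -0.2], [0, -0.4, -0.4], [0, -0.6, -0.7], [0, -0.8, -1.0], [0, -1.2, -1.4], [0, -1.6, -1.8], [0, -2.1, -2.2], [0, -2.6, -2.6], [0, -3.3, -3.0], [0, -4.0, -3.4]]
[[0, -0.8, -0.4], [0, -1.6, -0.7], [0, -2.6, -0.9], [0, -3.5, -1.1], [0, -4.5, -1.2], [0, -5.5, -1.2], [0, -6.5, -1.1], [0, -7.5, -0.9], [0, -8.4, -0.7], [0, -9.3, -0.3], [0, -10.1, 0.1], [0, -10.8, 0.5]]
[[0, -0.7, 0.5], [0, -1.3, 0.9], [0, -1.8, 1.4], [0, -2.3, 1.9], [0, -2.7, 2.3], [0, -3.0, 2.7], [0, -3.2, 3.0], [0, -3.4, 3.3], [0, -3.5, 3.5], [0, -3.6, 3.7], [0, -3.7, 3.8], [0, -3.7, 3.8]]
```

>>> send_rows --pt "0 0 0" --pt "0 -0.1 -0.1" --pt "0 -0.2 -0.2" --pt "0 -0.4 -0.4" --pt "0 -0.6 -0.7" --pt "0 -0.8 -1" --pt "0 -1.2 -1.4" --pt "0 -1.6 -1.8" --pt "0 -2.1 -2.2" --pt "0 -2.6 -2.6" --pt "0 -3.3 -3" --pt "0 -4 -3.4" --turn '[0,0,0,0,0,0,0,0,0,0,0,0]' --fingers '[0,0,0,0,0,0,0,0,0,0,0,0]'

```text
time: 27.3
ee_pos: [0.5159, 0.2217, 0.1619]
orientation: [180.0, 0.0, 164.7]
contact_force: [0.8, -0.0, -1.8]
finger_gap: 0.125
finger_force: 58.6
```

>>> send_rows --pt "0 -0.8 -0.4" --pt "0 -1.6 -0.7" --pt "0 -2.6 -0.9" --pt "0 -3.5 -1.1" --pt "0 -4.5 -1.2" --pt "0 -5.5 -1.2" --pt "0 -6.5 -1.1" --pt "0 -7.5 -0.9" --pt "0 -8.4 -0.7" --pt "0 -9.3 -0.3" --pt "0 -10.1 0.1" --pt "0 -10.8 0.5" --turn '[0,0,0,0,0,0,0,0,0,0,0,0]' --fingers '[0,0,0,0,0,0,0,0,0,0,0,0]'

```text
time: 28.8
ee_pos: [0.4873, 0.1165, 0.1565]
orientation: [-179.9, 0.0, 164.7]
contact_force: [-0.5, -4.1, 5.1]
finger_gap: 0.13
finger_force: 59.5
```

>>> send_rows --pt "0 -0.7 0.5" --pt "0 -1.3 0.9" --pt "0 -1.8 1.4" --pt "0 -2.3 1.9" --pt "0 -2.7 2.3" --pt "0 -3 2.7" --pt "0 -3.2 3" --pt "0 -3.4 3.3" --pt "0 -3.5 3.5" --pt "0 -3.6 3.7" --pt "0 -3.7 3.8" --pt "0 -3.7 3.8" --turn '[0,0,0,0,0,0,0,0,0,0,0,0]' --fingers '[0,0,0,0,0,0,0,0,0,0,0,0]'

```text
time: 30.3
ee_pos: [0.4779, 0.0816, 0.1187]
orientation: [-180.0, 0.0, 164.7]
contact_force: [-0.4, -3.9, 6.1]
finger_gap: 0.127
finger_force: 59.7
```

>>> send_rows --pt "0 0 0" --pt "0 0 0" --pt "0 0 0" --turn '[0,0,0]' --fingers '[0,0,0]'

```text
time: 30.68
ee_pos: [0.4779, 0.0816, 0.1187]
orientation: [-180.0, 0.0, 164.7]
contact_force: [0.3, -3.9, 4.9]
finger_gap: 0.13
finger_force: 59.7
```

>>> send_rows --pt "0 0 0.1" --pt "0 -0.1 0.2" --pt "0 -0.1 0.2" --pt "0 -0.1 0.2" --pt "0 -0.1 0.2" --pt "0 -0.1 0.2" --pt "0 -0.1 0.2" --pt "0 -0.1 0.2" --turn '[0,0,0,0,0,0,0,0]' --fingers '[0,0,0,0.1,0.15,0.25,0.35,0.45]'

```text
time: 31.68
ee_pos: [0.477, 0.0812, 0.1158]
orientation: [-180.0, -0.1, 164.7]
contact_force: [-0.1, 0.6, 0.0]
finger_gap: 0.448
finger_force: 0.0
```

>>> send_rows --pt "0 0 -0.5" --pt "0 0 -2" --pt "0 0 -4" --pt "0 0 -6.5" --pt "0 0 -9.5" --pt "0 0 -12.5" --pt "0 0 -14" --pt "0 0 -14" --pt "0 0 -14" --turn '[0,0,0,0,0,0,0,0,0]' --fingers '[0.5,0.5,0.5,0.5,0.5,0.5,0.5,0.5,0.5]'

```text
time: 32.8
ee_pos: [0.4768, 0.0812, 0.255]
orientation: [-180.0, -0.1, 164.7]
contact_force: [-0.2, 0.5, -0.5]
finger_gap: 0.5
finger_force: 0.0
```

Run:
```python
from h import *
s=ctrl.state();print(s["time"],s["ee_pos"],s["contact_force"])
W=ctrl.get_image("wrist");S=ctrl.get_image("scene");cv2.imwrite("pics/w5.png",np.hstack([W["image"][:,:,::-1],S["image"][:,130:370,::-1]]))
```

```text
32.8 [0.47678576 0.08119279 0.25504262] [-0.18851425  0.46474997 -0.4748074 ]
```

View pics/w5.png

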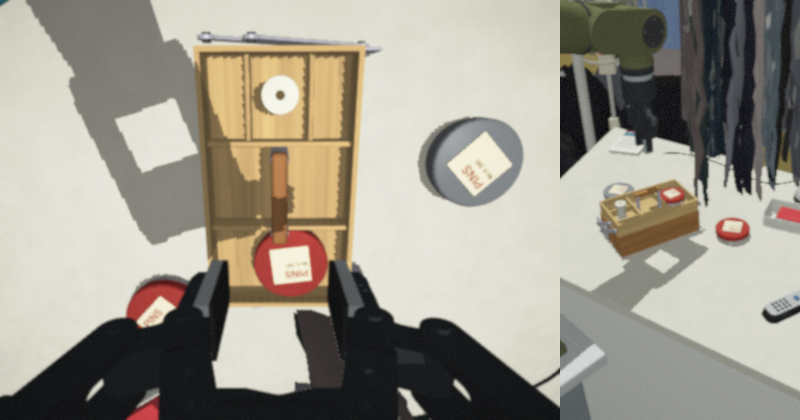

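The tray is shut, the spool is standing at (280,95), the tin is lying at (290,262), and the gripper is clear. I hand the job in.

```bash
python3 -c "
from plant import ctrl
print(ctrl.close_job())"
```

```text
the job is handed in; nothing more can be done
None
```

I handed the job in at about 33 s: the stapler lies flat in the large bay and the tray is fully shut, with the spool standing, the tin lying in the tray, the marker last seen in its bay just before the tray was closed, and the handset untouched.

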